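# Fit the divider in the spice crate and stock it

## Robot

A 7-joint arm with a two-finger parallel gripper is mounted at the origin on a cart in front of the work surface, level with it; the furniture and walls round the work are solid. World frame = base frame: x ahead of the robot, y to its left, z up, the work surface at z = 0. Lengths are in mm, angles in rad, forces in N, time in s.
With the tool pointing down it reaches from about 400 to 750 mm from the base axis. Payload 19.5 kg.
Tool frame: the origin (TCP) lies at the very end of the fingers, on their centre line; the grasp point (between the pads) lies 19 mm behind it; z points along the fingers, y is the line along which they close (so a half turn about z gives the same grasp; the last joint's range is limited). The gripper opens to 85 mm and grips with 20 to 120 N. Pads are 22 mm wide; open, the fingers measure 114 mm over their backs; the gripper's body (76 mm by 85 mm) begins 54 mm behind the grasp point. The pads swing forward as they close: fully open they stand 13 mm farther back than shut.
Start: joints at [-1.239, 0.707, -0.028, 1.485, 0.022, 0.951, -0.075], TCP at [209.95, 535.272, 231.268] pointing down, gripper open.
Joint ranges: [-2.71, 2.71], [-0.32, 2.16], [-1.57, 1.52], [0, 2.45], [-1.46, 4.6], [0, 2.02], [-2.83, 2.83]. Speed limits (rad/s): [1.89, 1.89, 2.57, 2.57, 3.01, 3.01, 3.01].

## Interface

Orientations are given as a 3x3 rotation matrix whose columns are the frame's x, y, z axes.
In Python, from plant import manip gives the robot as it stands.
- The arm moves only by the shell command python3 -m creep 'ROWS' [FORCE]. ROWS is JSON, a list that holds one entry, the list of rows, each a list of 7 numbers: the shift along the world's x, y, z in units of 30 mm (1.0 is 30 mm), then the turn, a rotation vector about the world's x, y, z in units of 8 degrees (1.0 is 8 degrees), then the finger opening in mm, from 0 to 85.4. In form: [[[tx, ty, tz, wx, wy, wz, gripper], ...]]. A call has 1 to 8 rows; each row is the pose to reach, as a shift and turn from the pose commanded when the call began; what a row does not reach only later rows make up. A row lasts 1/10 s, in which the tool goes at most 50 mm and 8.59 degrees, less where a joint would pass 70% of its speed; a pose out of reach is approached as far as the arm can. A call with a gripper value outside its range is refused whole. The fingers move at their own pace and stop on an object; FORCE is the grip in N (left out, the last holds). Time passes only in rows, so rows that repeat a pose let the fingers close. It gives the time, the measured TCP pose, the force, the opening and the grip force at its end, in the units of the state.
- manip.get_obs(): the state, without advancing time (a new reading comes with each control period).
- manip.camera(name): name is "scene" or "top" or "wrist"; returns (picture, depth): 384x512x3 uint8, red, green, blue; 384x512 float32, mm along the optical axis (not along the pixel's ray), 0 where there is no reading.
- manip.camera_info(name): a dict with "camera_matrix" (3x3 intrinsics, pixels), "R" (3x3) and "t" (3): a world point X has camera coordinates R X + t; the wrist camera has in their place "hand_eye" (4x4, takes a point from camera to tool coordinates, whose origin is the TCP and whose axes are the flange's). Camera axes: x right, y down, z forward; pixel columns grow to the right and rows downward; lengths in mm; the calibration is good to about 2 mm. A picture is of the moment at which its call begins: read the wrist's pose just before it. camera_info takes no time and is no camera call.
- manip.job_done(): hands the job in; it is judged then, once.
The state is a dict: "time_s": time; "q": joint angles; "joint_vel": joint speeds; "effort": joint torques, N m; "position": TCP position; "eef_rot": TCP orientation; "ft_force": force on the tool from outside, world axes, zero at the start; "ft_torque": the same for the moment, N m; "opening": opening from 0.0 (shut) to 1.0 (fully open); "grasp_force": force on a finger pad.
Only numpy, scipy, OpenCV 4.12 (cv2) and the standard library are available. Lean on these libraries where they do the work, as an engineer would, in place of code of your own. Each camera call takes 0.05 s, during which the arm holds its last target. There are 200 camera calls.

## Task

Get the empty pine crate ready for the spices: lower its wooden divider into it by the handle until it sits flat on the crate's floor all round, then stand the two red-capped spice jars at the front left of the worktop upright on the crate's floor, each in a compartment of its own. Set things down, do not drop them in, leave the crate standing where it is and do not disturb the salt shaker, saucer and spoon.

Things in the scene. Friction and masses are not known exactly. Their poses are not given: they have to be found in the camera images.
- crate: Empty open-topped pine crate of slats, loose, 0.7 kg, 239 (x) x 128 (y) x 99 mm high. Origin: centre of its underside; z up, x along its length. Inside it is 214 x 110 mm, centred on the origin; the inner floor is 10 mm above the origin, the rim 99 mm. End boards 11 mm and side slats 8 mm thick. Wall cabinets hang behind: from x = 0.61 m (handles 0.58 m) on, 0.46 m above the worktop.
- divider: Lift-out divider of light wood, loose, 0.3 kg: a long board (210 mm, along its x) crossed by two short ones (106 mm, along y, at x = -35.5 and 35.5 mm), all 9 mm thick, 60 mm high, lower corners rounded. Fits inside the crate with 2 mm spare per side, either way round, making six compartments: two middle ones 62 x 50 mm, four end ones 67 x 50 mm (x by y). Origin: centre of its underside; z up.
- divider_grip (a point): Middle of the grip bar of the divider's raised handle, 99 mm above the divider's underside, over its centre. The bar lies along the divider's x: 9 mm thick (y), 72 mm long, 18 mm high, above a hand slot, on two uprights of the same thickness. Axes as the divider's.
- jar_1: Spice jar with a red cap, loose, 0.11 kg, round, 106 mm high; glass body 42 mm across, cap 45 mm across from 85 to 106 mm. Origin: centre of its underside; z along its axis, up.
- jar_2: A second spice jar, same shape and size as jar_1, same origin and axes. Both stand at the front left; others like them far back on the worktop are not part of the job.
- shaker: Bystander: glass salt shaker, 36 mm across, 90 mm high, behind the jars. Origin: centre of its underside. Leave alone.
- saucer: Bystander: round spoon rest, 114 mm across, 18 mm high, at the right. Origin: centre of its underside. Leave alone.
- spoon: Bystander: tasting spoon 199 mm long, 40 mm wide, 17 mm high, lying at the right. Origin: near its middle, on the worktop. Leave alone.
Things that resemble listed ones, but are neither listed nor needed, are in the scene too. Leave any purple look-alike of the jar_1 alone.

How it is judged (in metres and radians):
On the way:
1. the divider sits flat and square on the floor of the crate, with both jars still outside the crate (z of divider in the frame of crate between 0.005 and 0.014 m and horizontal distance between divider and crate below 0.006 m and angle between the x axis of divider and the x axis of crate, either way round below 0.05 rad and angle between the z axis of divider and the z axis of crate, either way round below 0.03 rad and (x of jar_1 in the frame of crate above 0.12 m or x of jar_1 in the frame of crate below -0.12 m or y of jar_1 in the frame of crate above 0.064 m or y of jar_1 in the frame of crate below -0.064 m) and (x of jar_2 in the frame of crate above 0.12 m or x of jar_2 in the frame of crate below -0.12 m or y of jar_2 in the frame of crate above 0.064 m or y of jar_2 in the frame of crate below -0.064 m)), for 0.2 s.
At the end, for the whole second after the job is handed in: Divider square in the crate (6 mm, 0.05 rad; tilt under 0.03 rad), underside within 4 mm of the crate floor; both jars upright (0.1 rad) on that floor (4 mm), each in its own compartment, at rest; crate flat on the worktop within 40 mm of its start (z of divider in the frame of crate between 0.005 and 0.014 m and horizontal distance between divider and crate below 0.006 m and angle between the x axis of divider and the x axis of crate, either way round below 0.05 rad and angle between the z axis of divider and the z axis of crate, either way round below 0.03 rad and angle between crate's own z axis and vertical below 0.03 rad and height (world z) of crate below 0.005 m and distance of crate from where it was at the start of the episode below 0.04 m and x of jar_1 in the frame of crate between -0.1 and 0.1 m and y of jar_1 in the frame of crate between -0.05 and 0.05 m and z of jar_1 in the frame of crate between 0.005 and 0.014 m and angle between each of jar_1, jar_2's own z axis and vertical below 0.1 rad and linear speed of each of jar_1, jar_2 below 0.02 m/s and x of jar_2 in the frame of crate between -0.1 and 0.1 m and y of jar_2 in the frame of crate between -0.05 and 0.05 m and z of jar_2 in the frame of crate between 0.005 and 0.014 m and horizontal distance between jar_1 and jar_2 above 0.04 m); the robot touches nothing.
It fails at once if the divider is dropped into the crate (falls faster than 0.7 m/s inside it) (linear speed of divider above 0.7 m/s and horizontal distance between divider and crate below 0.05 m and height (world z) of divider below 0.085 m).
It fails at once if a jar is dropped into the crate (falls faster than 0.7 m/s inside it) (linear speed of jar_1 above 0.7 m/s and x of jar_1 in the frame of crate between -0.107 and 0.107 m and y of jar_1 in the frame of crate between -0.055 and 0.055 m and height (world z) of jar_1 below 0.085 m).
It fails at once if a jar is dropped into the crate (falls faster than 0.7 m/s inside it) (linear speed of jar_2 above 0.7 m/s and x of jar_2 in the frame of crate between -0.107 and 0.107 m and y of jar_2 in the frame of crate between -0.055 and 0.055 m and height (world z) of jar_2 below 0.085 m).
It fails at once if the crate is tipped by more than 0.3 rad (angle between crate's own z axis and vertical above 0.3 rad).
It fails at once if the salt shaker, saucer or spoon is moved by more than 30 mm (distance of any of shaker, saucer, spoon from where it was at the start of the episode above 0.03 m).
It also fails if it takes over 72 s, if anything falls off the work surface, if the arm or the gripper's body presses on something with over 40 N, if the wrist force passes 120 N, or if a joint passes its speed limit or range.

## Working session

There is one attempt and no reset: what is moved stays moved. The work goes in short steps, Python scripts to look and compute and a shell command to move; the robot and the scene stay as the last step left them, time stands still between calls to the robot, and variables do not carry over. Pictures are saved under pics/ and viewed, at most 10 in all, crops included, and the job is handed in when it is done.

```bash
mkdir -p pics
cat > h.py <<'E'
import numpy as np,cv2
from plant import manip
def shot(n):
    o=manip.get_obs(); im,d=manip.camera(n); i=manip.camera_info(n)
    K=np.array(i["camera_matrix"])
    if n=="wrist":
        T=np.eye(4);T[:3,:3]=o["eef_rot"];T[:3,3]=o["position"];T=T@np.array(i["hand_eye"])
        Rcw,c=T[:3,:3],T[:3,3]
    else:
        R=np.array(i["R"]);Rcw=R.T;c=-R.T@np.array(i["t"])
    return im,d,K,Rcw,c
def cloud(d,K,R,c):
    v,u=np.mgrid[:d.shape[0],:d.shape[1]]
    p=np.stack([(u-K[0,2])/K[0,0]*d,(v-K[1,2])/K[1,1]*d,d],-1)
    return p@R.T+c
def ray(u,v,K,R,c,z):
    r=R@np.array([(u-K[0,2])/K[0,0],(v-K[1,2])/K[1,1],1]); return c+r*(z-c[2])/r[2]
def save(n,im): cv2.imwrite("pics/"+n,im[...,::-1])
E
python3 - <<'E'
from h import *
o=manip.get_obs();print(o["time_s"],o["position"],o["eef_rot"],o["opening"])
ims=[]
for n in("scene","top"):
    s=shot(n);np.savez(n+"0.npz",im=s[0],d=s[1],K=s[2],R=s[3],c=s[4]);ims.append(s[0]);print(n,s[4],s[3][:,2])
save("a.png",cv2.resize(np.vstack(ims),None,fx=.78,fy=.78))
save("top.png",cv2.resize(ims[1],(800,600)))
E
```

```text
0.0 [209.86829474 535.05895386 230.82602981] [[-9.30957779e-01  3.65126653e-01 -3.76326203e-04]
 [ 3.65126846e-01  9.30957211e-01 -1.02805143e-03]
 [-2.50253866e-05 -1.09447928e-03 -9.99999401e-01]] 1.0016085367880767
scene [ -385.86606621 -1188.99043855   817.80657343] [ 0.543263    0.72354575 -0.4258484 ]
top [ 449.39710068   29.12048674 1439.73299011] [ 0.07488913 -0.00584685 -0.99717472]
```

View pics/a.png

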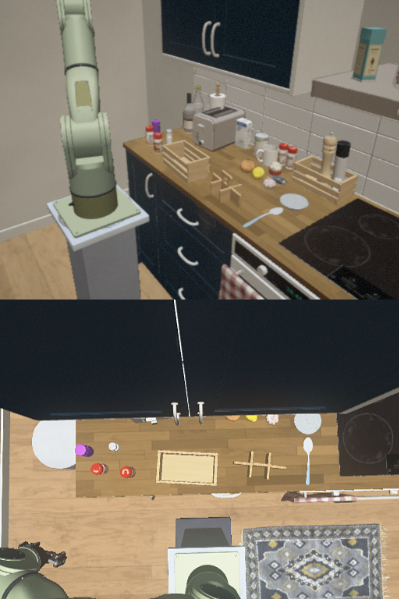

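View pics/top.png

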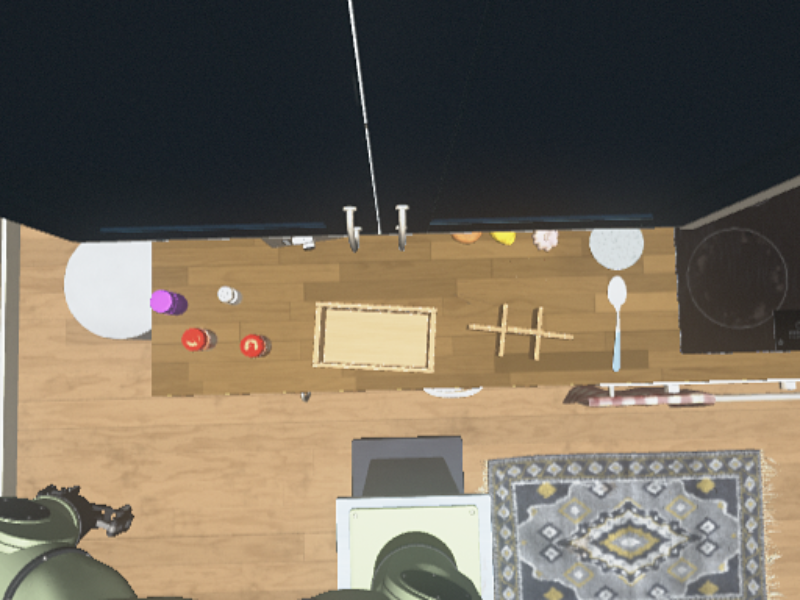

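The top view (800 px) shows red caps at (195,340) and (253,345). The purple look-alike is at (165,302), the shaker at (228,295), the crate at (375,338) and the divider at (520,332). The saucer is at (616,245) and the spoon at (617,320).

Jar candidates: the two red caps at (195,340) and (253,345) are at the front left and fit the description. The purple one is excluded, and the other red ones are far back. I'll measure everything and crop to confirm.

Run:
```python
from h import *
z=np.load("top0.npz");im,d,K,R,c=[z[k] for k in("im","d","K","R","c")]
P=cloud(d,K,R,c)
hsv=cv2.cvtColor(im,cv2.COLOR_RGB2HSV)
m=(((hsv[...,0]<8)|(hsv[...,0]>172))&(hsv[...,1]>150)&(hsv[...,2]>90)&(P[...,2]>92)&(P[...,2]<125)&(d>0)).astype(np.uint8)
n,l,st,ce=cv2.connectedComponentsWithStats(m)
for i in range(1,n):
    if st[i,4]>20: print("red",st[i],ce[i],ray(*ce[i],K,R,c,106),np.median(P[l==i],0), (P[l==i].min(0)+P[l==i].max(0))/2)
sub=np.zeros(d.shape,bool)
def rect(name,box,z0,z1):
    b=np.zeros(d.shape,bool);x0,y0,x1,y1=[int(t*.64) for t in box];b[y0:y1,x0:x1]=1
    q=P[b&(P[...,2]>z0)&(P[...,2]<z1)&(d>0)]
    r=cv2.minAreaRect(q[:,:2].astype(np.float32));print(name,len(q),r,np.median(q[:,2]),q.mean(0))
    return q
rect("crate",(300,290,450,385),88,110)
rect("div",(455,290,590,375),45,75)
q=rect("handle",(455,290,590,375),85,120)
w,v=np.linalg.eigh(np.cov(q[:,:2].T));print(v[:,1])
rect("shaker",(205,275,250,315),60,100)
rect("purple",(140,280,190,320),60,130)
save("crop.png",cv2.resize(im[175:255,90:385],None,fx=2.7,fy=2.7,interpolation=cv2.INTER_CUBIC))
print(np.median(P[220:225,170:195,2]),)
```

```text
red [116 210  16  15 149] [123.82550336 216.31543624] [483.61716899 419.13698772 106.        ] [484.55962263 418.45277224 106.71385402] [481.78286863 421.13217629 103.91332458]
red [154 214  15  15 132] [161.15909091 221.1969697 ] [465.87507709 306.36700993 106.        ] [463.96389664 306.74633665 106.64141729] [466.6923348  307.57722792 103.62963134]
crate 693 ((476.5650939941406, 69.79399108886719), (237.1506805419922, 126.31806945800781), 85.4938735961914) 97.66785053252511 [476.80554323  68.79178082  97.49962981]
div 360 ((480.0619201660156, -222.35467529296875), (166.4286346435547, 130.3383331298828), 44.7232780456543) 59.288091932095995 [ 480.30935688 -220.91085426   58.89497621]
handle 76 ((480.518798828125, -223.69064331054688), (70.67704772949219, 9.021417617797852), 82.39216613769531) 107.15562712511053 [ 480.13089305 -223.28693125  106.52327781]
[0.1302418  0.99148226]
shaker 110 ((569.68115234375, 362.02362060546875), (31.135019302368164, 30.827524185180664), 39.781280517578125) 86.8465999447451 [567.94436244 360.38707446  83.29391916]
purple 234 ((556.8383178710938, 481.9209289550781), (41.91986846923828, 44.043827056884766), 45.63241195678711) 104.80246787368321 [556.05455567 478.15496388  98.83561035]
2.180119017675679
```

View pics/crop.png

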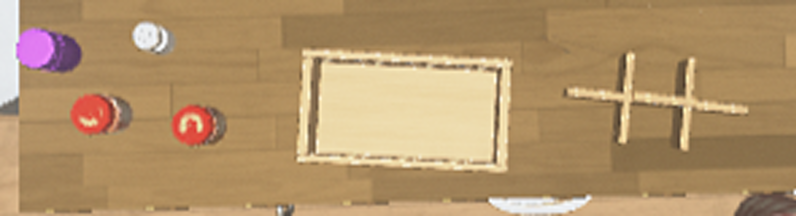

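The crop confirms upright red-capped jars at (92,113) and (193,124), with the purple one at (40,47) and the shaker at (150,37). I'll move the gripper over the divider.

```bash
R='[8.5,-14.5,0.6,0,0,-7,85]'; 
python3 -m creep '[[[1.2,-1.2,0.3,0,0,-1,85],[2.4,-2.5,0.6,0,0,-2,85],[3.5,-4,0.6,0,0,-3,85],[4.5,-5.5,0.6,0,0,-4,85],[5.5,-7,0.6,0,0,-5,85],[6.5,-8.5,0.6,0,0,-6,85],[7.3,-10,0.6,0,0,-6.5,85],[8,-11.5,0.6,0,0,-7,85]]]' 40
python3 -m creep '[[[0.3,-1.6,0,0,0,-0.4,85],[0.6,-3.2,0,0,0,-0.8,85],[0.8,-4.8,0,0,0,-1.2,85],[1,-6.4,0,0,0,-1.6,85],[1,-8,0,0,0,-2,85],[1,-9.6,0,0,0,-2.5,85],[1,-11.2,0,0,0,-2.5,85],[1,-12.8,0,0,0,-2.5,85]]]'
python3 -m creep '[[[0,-1,0,0,0,0,85],[0,-1,0,0,0,0,85],[0,-1,0,0,0,0,85]]]'
```

```text
time_s: 0.9
position: [439.9, 209.9, 249.2]
eef_rot: [[-0.215, 0.977, -0.0], [0.977, 0.215, -0.0], [-0.0, -0.0, -1.0]]
ft_force: [1.0, 0.8, -0.8]
opening: 0.992
grasp_force: 0.0
time_s: 1.7
position: [468.8, -174.1, 249.2]
eef_rot: [[0.129, 0.992, -0.0], [0.992, -0.129, 0.0], [0.0, -0.0, -1.0]]
ft_force: [2.5, 1.1, -0.5]
opening: 0.992
grasp_force: 0.0
time_s: 2.0
position: [469.0, -202.3, 249.0]
eef_rot: [[0.13, 0.992, -0.001], [0.992, -0.13, 0.001], [0.0, -0.001, -1.0]]
ft_force: [0.2, 1.3, 0.1]
opening: 0.995
grasp_force: 0.0
```

```bash
cat > meas.py <<'E'
from h import *
import sys
def bar(z0,z1,name):
    s=shot("wrist");P=cloud(s[1],*s[2:]);m=(s[1]>0)&(P[...,2]>z0)&(P[...,2]<z1)
    n,l,st,ce=cv2.connectedComponentsWithStats(m.astype(np.uint8))
    for i in range(1,n):
        if st[i,4]<150: continue
        q=P[l==i];r=cv2.minAreaRect(q[:,:2].astype(np.float32))
        print(st[i],q[:,2].mean(),r)
    save(name,s[0])
    return s,P
if __name__=="__main__":
    bar(float(sys.argv[1]),float(sys.argv[2]),sys.argv[3])
    o=manip.get_obs();print(o["position"],o["time_s"],o["ft_force"])
E
python3 meas.py 93 118 w1.png
```

```text
[155   0  82   7 270] 97.23964181018066 ((440.94305419921875, -46.17988586425781), (4.31993293762207, 67.63279724121094), 83.48451232910156)
[265 161  11  70 696] 108.19652507114813 ((483.356689453125, -222.171875), (70.02586364746094, 9.039286613464355), 82.4933853149414)
[ 469.24240057 -201.532429    249.06417024] 2.05 [ 0.09137504 -1.00589676  0.04962541]
```

View pics/w1.png

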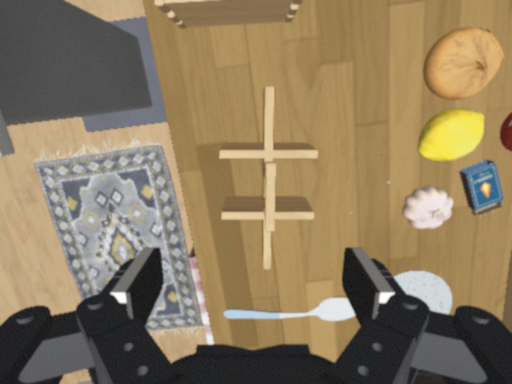

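The wrist view shows the divider with its grip bar at (270,196), and the tool is already aligned with it. The saucer (420,290) and spoon (290,312) are clear of the fingers. I'll descend and grip.

```bash
python3 -m creep '[[[0.22,-0.35,-1,0,0,0,60],[0.45,-0.67,-2,0,0,0,60],[0.45,-0.67,-3,0,0,0,60],[0.45,-0.67,-4,0,0,0,60],[0.45,-0.67,-4.8,0,0,0,60],[0.45,-0.67,-5.4,0,0,0,60],[0.45,-0.67,-5.63,0,0,0,50],[0.45,-0.67,-5.63,0,0,0,40]]]' 40
python3 -m creep '[[[0,0,0,0,0,0,25],[0,0,0,0,0,0,15],[0,0,0,0,0,0,0],[0,0,0,0,0,0,0],[0,0,0,0,0,0,0],[0,0,0,0,0,0,0]]]' 60
```

```text
time_s: 2.85
position: [482.7, -221.5, 80.0]
eef_rot: [[0.128, 0.992, -0.001], [0.992, -0.128, 0.001], [0.001, -0.001, -1.0]]
ft_force: [0.1, 0.8, 0.6]
opening: 0.47
grasp_force: 0.0
time_s: 3.45
position: [483.4, -222.4, 81.2]
eef_rot: [[0.129, 0.992, 0.002], [0.992, -0.129, -0.0], [-0.0, 0.002, -1.0]]
ft_force: [2.0, 1.8, 8.3]
opening: 0.095
grasp_force: 60.4
```

```bash
python3 -m creep '[[[0,0,0.3,0,0,0,0],[0,0,1,0,0,0,0],[0,0,2,0,0,0,0],[0,0,3,0,0,0,0],[0,0,4,0,0,0,0],[0,0,4.8,0,0,0,0],[0,0.8,5,0,0,0.2,0],[0,1.8,5,0,0,0.38,0]]]'
python3 -m creep '[[[0,1,0,0,0,0,0],[0,2,0,0,0,0,0],[0,2.5,0,0,0,0,0],[0,2.7,0,0,0,0,0],[0,2.7,0,0,0,0,0],[0,2.7,0,0,0,0,0]]]'
python3 - <<'E'
from meas import *
s,P=bar(85,112,"w2.png")
d=s[1]
for z0,z1 in((190,225),(232,262)):
    m=(d>0)&(P[...,2]>z0)&(P[...,2]<z1);n,l,st,ce=cv2.connectedComponentsWithStats(m.astype(np.uint8))
    for i in range(1,n):
        if st[i,4]>150:
            q=P[l==i];print(z0,st[i],q.mean(0),cv2.minAreaRect(q[:,:2].astype(np.float32)))
E
python3 -c "
from h import *
o=manip.get_obs();print(o['position'],o['eef_rot'],o['ft_force'],o['ft_torque'])"
```

```text
time_s: 4.25
position: [482.5, -168.7, 231.9]
eef_rot: [[0.077, 0.997, 0.002], [0.997, -0.077, -0.001], [-0.001, 0.002, -1.0]]
ft_force: [1.0, 0.9, -4.1]
opening: 0.092
grasp_force: 58.8
time_s: 4.85
position: [482.6, -88.4, 230.6]
eef_rot: [[0.077, 0.997, -0.0], [0.997, -0.077, -0.0], [-0.0, -0.0, -1.0]]
ft_force: [0.2, 0.0, -2.4]
opening: 0.096
grasp_force: 58.8
[ 153    0   92  141 2782] 97.49669733937672 ((445.8070068359375, 9.708251953125), (111.34420776367188, 71.4864501953125), 86.46858978271484)
[ 262    0   51  141 2100] 98.3457835803009 ((517.347900390625, 3.8142166137695312), (111.35787963867188, 38.812896728515625), 85.51383972167969)
190 [ 156   37  194  162 6805] [486.09747619 -40.18767557 208.95228386] ((478.9723815917969, -44.06103515625), (88.53404998779297, 91.48500061035156), 32.42986297607422)
190 [169 265  43  24 695] [ 440.0906123  -117.44320301  201.2292889 ] ((439.6415100097656, -118.71675872802734), (4.907571792602539, 25.026132583618164), 85.98957061767578)
190 [294 264  43  25 698] [ 519.75751255 -123.55941526  201.21581764] ((519.8429565429688, -125.006103515625), (5.231802940368652, 24.901268005371094), 85.13912200927734)
232 [ 210  199   86  145 4392] [482.86902026 -81.22930232 255.69303418] ((484.547607421875, -87.54878234863281), (33.68377685546875, 68.87264251708984), 12.794910430908203)
[482.57231822 -88.49580013 230.4979362 ] [[ 7.77270192e-02  9.96974675e-01 -9.20745225e-05]
 [ 9.96974569e-01 -7.77270537e-02 -4.62642131e-04]
 [-4.68399169e-04 -5.58361635e-05 -9.99999889e-01]] [ 0.75058057  0.37976496 -3.14136445] [-0.09729712  0.0046784  -0.00206018]
```

View pics/w2.png

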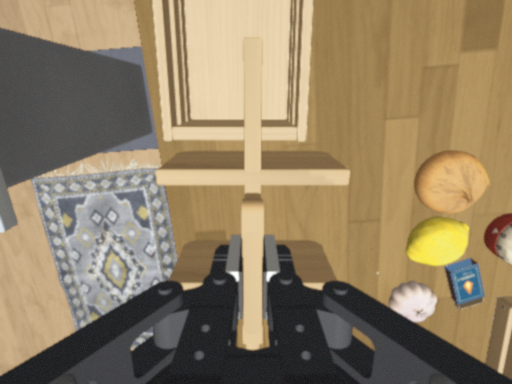

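The wrist view shows the divider hanging level, its long board at (253,120). The crate's near end board is at (235,133), with rims at x≈165 and x≈303. Next I'll measure crate and divider in common axes.

Run:
```python
from h import *
s=shot("wrist");P=cloud(s[1],*s[2:]);d=s[1]
a=np.array([.0777,.997]);b=np.array([.997,-.0777])
U=P[...,:2]@a;V=P[...,:2]@b;Z=P[...,2]
o=manip.get_obs()['position'][:2];print("tcp U,V",o@a,o@b)
m=(d>0)&(abs(Z-98.5)<4)&(U>-70)&(U<70)&(V>350)&(V<560)
u,v=U[m],V[m];print("crate near end U",np.percentile(u,[0.3,1,2]))
L=[];
for k in np.arange(-25,62,5):
    t=v[(u>k)&(u<k+5)]
    if len(t)>5:L.append((k+2.5,t.min(),t.max()))
L=np.array(L);
for j in(1,2):print(np.polyfit(L[:,0],L[:,j],1),L[:,j].round(1))
print("crate V centre",(np.median(L[:,1])+np.median(L[:,2]))/2)
# divider: top face z of long board
for nm,q in(("long",(Z>195)&(Z<225)&(abs(V-o@b)<12)&(U>o@a+50)),("cross",(Z>195)&(Z<225)&(abs(V-o@b)<70)&(abs(V-o@b)>12)&(U>o@a+15)&(U<o@a+50))):
    m=(d>0)&q;u,v,z=U[m],V[m],Z[m]
    print(nm,len(z),np.percentile(z,[5,50,90,97]))
    t=z>np.percentile(z,90)-5
    print(" U",np.percentile(u[t],[1,50,99])," V",np.percentile(v[t],[1,50,99]))
    x,y=(u[t],v[t]) if nm=="long" else (v[t],u[t])
    print(" slope",np.polyfit(x,y,1), "zslope",np.polyfit(x,z[t],1)[0])
m=(d>0)&(Z>246)&(Z<265)&(abs(V-o@b)<9)&(abs(U-o@a)<45);print("bar",m.sum(),Z[m].mean(),np.percentile(U[m],[1,99]),np.percentile(V[m],[1,99]))
```

```text
tcp U,V -50.63068951043892 487.9851006156464
crate near end U [-11.57011194 -10.98511627 -10.89519299]
[3.36749026e-04 4.09319383e+02] [409.7 409.3 408.7 409.5 409.1 409.4 409.2 409.5 409.1 409.7 409.1 409.7
 409.2 409.2 409.5 409.2]
[-2.59327235e-04  5.34610285e+02] [534.1 535.  534.8 534.3 535.2 534.6 534.5 534.3 534.8 534.5 534.3 535.
 534.6 534.2 534.8 534.6]
crate V centre 471.9320928468691
long 1982 [209.30729473 210.63375403 211.52795505 211.91136607]
 U [ 0.10086459 27.77050137 52.48650377]  V [483.29590804 487.6841256  492.12458065]
 slope [-1.43398192e-03  4.87742338e+02] zslope -0.0006257417467842772
cross 3161 [198.11740946 210.36233144 211.34792753 211.76087897]
 U [-20.49961864 -15.68605534 -11.67063182]  V [436.17614752 475.57697639 539.38464928]
 slope [ 8.90465349e-04 -1.61832461e+01] zslope 0.0006180877829088848
bar 3460 257.89109030317974 [-83.09292677 -15.95293906] [479.72514981 496.33327257]
```

```bash
python3 -m creep '[[[0,1,0,0,0,0,0],[0,2.2,0,0,0,0,0],[-0.05,3.4,0,0,0,0,0],[-0.11,4.5,0,0,0,0,0],[-0.11,5.1,-0.4,0,0,0,0],[-0.11,5.33,-1,0,0,0,0],[-0.11,5.33,-1.4,0,0,0,0],[-0.11,5.33,-1.4,0,0,0,0]]]'
cat > fit.py <<'E'
from h import *
s=shot("wrist");P=cloud(s[1],*s[2:]);d=s[1]
a=np.array([.0777,.997]);b=np.array([.997,-.0777])
U=P[...,:2]@a;V=P[...,:2]@b;Z=P[...,2]
ob=manip.get_obs();o=ob['position'][:2];uo,vo=o@a,o@b;print("tcp U,V",uo,vo,ob['position'],ob['ft_force'])
m=(d>0)&(abs(Z-98.5)<4)&(U>uo-40)&(U<uo+125)&(abs(V-vo)<70)&(abs(V-vo)>54)
u,v=U[m]-uo,V[m]-vo
for sg in(-1,1):
    L=[]
    for k in np.arange(-40,125,5):
        t=v[(u>k)&(u<k+5)&(v*sg>0)]
        if len(t)>4:L.append((k+2.5,abs(t).min(),abs(t).max()))
    L=np.array(L)
    if len(L)>3: print("wall",sg,len(L),"inner",np.polyfit(L[:,0],L[:,1],1),"outer",np.polyfit(L[:,0],L[:,2],1))
m=(d>0)&(abs(Z-98.5)<4)&(U>uo+90)&(U<uo+140)&(abs(V-vo)<45)&(abs(V-vo)>10)
u=U[m]-uo;print("far end",len(u),np.percentile(u,[1,50,99]) if len(u) else 0)
zt=ob['position'][2]-20
for nm,q in(("long",(abs(V-vo)<12)&(U>uo+50)),("cross",(abs(V-vo)<65)&(abs(V-vo)>12)&(U>uo+15)&(U<uo+55))):
    m=(d>0)&q&(abs(Z-zt)<8);u,v,z=U[m]-uo,V[m]-vo,Z[m]
    if len(u)>50:print(nm,len(z),np.median(z)," U",np.percentile(u,[1,50,99])," V",np.percentile(v,[1,50,99]))
save("f%d.png"%round(ob['time_s']*100),s[0])
E
python3 fit.py; ls -t pics|head -1
```

```text
time_s: 5.75
position: [479.0, 71.9, 187.3]
eef_rot: [[0.077, 0.997, -0.002], [0.997, -0.077, -0.001], [-0.001, -0.002, -1.0]]
ft_force: [0.1, -0.7, -1.3]
opening: 0.092
grasp_force: 58.7
tcp U,V 108.85653488461986 472.35626036090645 [479.37515406  71.82455909 188.20747299] [ 0.41128669 -1.45418364 -2.14176583]
wall -1 29 inner [-5.80751513e-03  5.56198491e+01] outer [-1.22861652e-05  6.30380873e+01]
wall 1 29 inner [-2.44005536e-03  5.48999710e+01] outer [9.17831562e-05 6.24946488e+01]
far end 1873 [105.03257836 110.20925461 116.05525365]
long 1983 167.4329998482342  U [ 50.85610829  78.58988933 103.31368795]  V [-5.16625672 -0.996874    3.63505481]
cross 2702 167.32774810706007  U [30.34638306 35.52433641 39.20767958]  V [-52.26801699 -12.88696079  50.89052501]
f580.png
```

```bash
python3 -m creep '[[[0.01,-0.05,0,0,0,0,0],[0.01,-0.05,-0.2,0,0,0,0],[0.01,-0.05,-0.5,0,0,0,0],[0.01,-0.05,-0.8,0,0,0,0],[0.01,-0.05,-1,0,0,0,0],[0.01,-0.05,-1,0,0,0,0]]]'; python3 fit.py;  ls -t pics|head -1
```

```text
time_s: 6.4
position: [479.3, 70.9, 157.4]
eef_rot: [[0.076, 0.997, -0.002], [0.997, -0.076, -0.0], [-0.0, -0.002, -1.0]]
ft_force: [0.9, 0.1, -2.4]
opening: 0.091
grasp_force: 58.8
tcp U,V 107.98314290297105 472.6010004203626 [479.55128919  70.93481217 157.98664704] [-0.22978793 -0.48620816 -3.3670105 ]
wall -1 30 inner [-5.40187985e-03  5.56839627e+01] outer [1.85049570e-03 6.32969795e+01]
wall 1 30 inner [-4.36405786e-04  5.44503189e+01] outer [5.85115651e-04 6.22840493e+01]
far end 2525 [105.85317012 110.98653037 116.84782356]
long 1986 137.52451401545872  U [ 50.76246777  78.48803382 103.16886239]  V [-5.03825604 -0.67001509  3.77722727]
cross 2735 137.43525067846883  U [30.20337731 35.44838564 39.08773312]  V [-52.11090437 -12.69448387  51.03173535]
f645.png
```

```bash
python3 -m creep '[[[0,-0.02,-0.3,0,0,0,0],[0,-0.02,-0.7,0,0,0,0],[0,-0.02,-1.1,0,0,0,0],[0,-0.02,-1.5,0,0,0,0],[0,-0.02,-1.8,0,0,0,0],[0,-0.02,-2,0,0,0,0],[0,-0.02,-2.1,0,0,0,0],[0,-0.02,-2.1,0,0,0,0]]]'; python3 fit.py;  ls -t pics|head -1
```

```text
time_s: 7.25
position: [479.7, 70.4, 95.2]
eef_rot: [[0.076, 0.997, -0.0], [0.997, -0.076, -0.0], [-0.0, -0.0, -1.0]]
ft_force: [0.6, 0.3, -3.7]
opening: 0.093
grasp_force: 58.7
tcp U,V 107.49447208455993 472.88971178838085 [479.80115314  70.42519808  95.49770351] [ 0.34146303  0.01962265 -2.67430101]
wall -1 28 inner [-6.10358265e-03  5.57947027e+01] outer [1.61085520e-04 6.35883431e+01]
wall 1 28 inner [-4.17032979e-03  5.43165557e+01] outer [2.20168341e-03 6.18583745e+01]
far end 3787 [106.19837708 109.30500027 113.03134887]
long 2323 75.4485967552524  U [ 50.74111954  82.75094881 106.58218747]  V [-10.25335262  -0.31354079  10.2317527 ]
cross 3652 75.46246101978821  U [17.10820671 35.54989164 53.52823522]  V [-56.3933554  -12.03871934  54.63781852]
f730.png
```

```bash
python3 -m creep '[[[0,0,-0.06,0,0,0,0],[0,0,-0.12,0,0,0,0],[0,0,-0.16,0,0,0,0],[0,0,-0.16,0,0,0,0]]]'
python3 -m creep '[[[0,0,-0.05,0,0,0,0],[0,0,-0.05,0,0,0,0]]]'
```

```text
time_s: 7.7
position: [479.8, 70.5, 90.7]
eef_rot: [[0.076, 0.997, 0.0], [0.997, -0.076, 0.0], [0.0, 0.0, -1.0]]
ft_force: [1.7, 0.7, -0.7]
opening: 0.093
grasp_force: 59.1
time_s: 7.9
position: [480.0, 70.5, 90.5]
eef_rot: [[0.076, 0.997, 0.002], [0.997, -0.076, 0.001], [0.001, 0.002, -1.0]]
ft_force: [-7.3, 0.2, 40.5]
opening: 0.089
grasp_force: 65.2
```

```bash
python3 -m creep '[[[0,0,0.04,0,0,0,0],[0,0,0.04,0,0,0,12],[0,0,0.04,0,0,0,20],[0,0,0.04,0,0,0,30],[0,0,0.04,0,0,0,36],[0,0,0.04,0,0,0,36]]]'
python3 -m creep '[[[0,0,0.5,0,0,0,40],[0,0,1.5,0,0,0,40],[0,0,2.5,0,0,0,40],[0,0,4,0,0,0,60],[0,0,5,0,0,0,85],[0,0,5,0,0,0,85]]]'
python3 - <<'E'
from h import *
s=shot("wrist");P=cloud(s[1],*s[2:]);d=s[1];save("w3.png",s[0])
a=np.array([.0777,.997]);b=np.array([.997,-.0777])
U=P[...,:2]@a-107.5;V=P[...,:2]@b-472.9;Z=P[...,2]
m=(d>0)&(abs(Z-70)<3)&(abs(U)<110)&(abs(V)<58);A=np.c_[U[m],V[m],np.ones(m.sum())]
print(m.sum(),np.linalg.lstsq(A,Z[m],rcond=None)[0],np.median(Z[m]))
q=(d>0)&(abs(Z-98.5)<4)&(U>90)&(U<130)&(abs(V)<45);print("rim z",np.median(Z[q]))
print([np.median(Z[m&(U>u0)&(U<u0+30)]) for u0 in(-40,0,30,60,80) if (m&(U>u0)&(U<u0+30)).sum()>20])
E
```

```text
time_s: 8.5
position: [479.7, 70.4, 90.2]
eef_rot: [[0.076, 0.997, -0.0], [0.997, -0.076, -0.0], [-0.0, -0.0, -1.0]]
ft_force: [-0.3, 1.1, 0.0]
opening: 0.424
grasp_force: 0.0
time_s: 9.1
position: [480.8, 70.5, 243.5]
eef_rot: [[0.076, 0.997, 0.005], [0.997, -0.076, 0.001], [0.001, 0.005, -1.0]]
ft_force: [-0.1, 0.3, -0.6]
opening: 0.949
grasp_force: 0.0
2966 [6.93331546e-04 2.32538591e-03 7.05903252e+01] 70.71270140214222
rim z 99.172003645654
[np.float64(70.78920865374292), np.float64(70.77831447748989), np.float64(70.75261387615211), np.float64(70.39304712505083)]
```

View pics/w3.png

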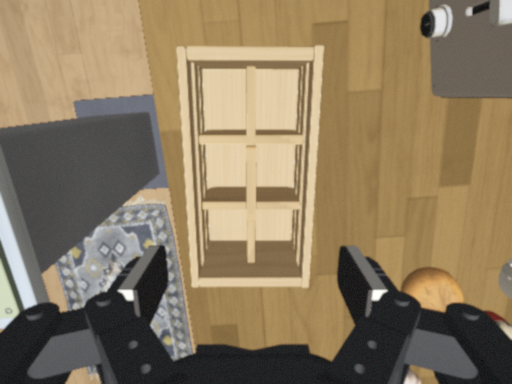

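The wrist view shows the divider flat in the crate, its board tops at 70.7 mm and level, with the handle at (251,165). Next I'll go to the jars, turning 90°.

```bash
python3 -m creep '[[[0.1,1.3,0.2,0,0,1,85],[0.2,2.6,0.2,0,0,2,85],[0.3,3.9,0.2,0,0,3,85],[0.4,5.2,0.2,0,0,4,85],[0.5,6.5,0.2,0,0,5,85],[0.6,7.8,0.2,0,0,6,85],[0.67,9,0.2,0,0,7,85],[0.67,9.7,0.2,0,0,8,85]]]'
python3 -m creep '[[[0,0,0,0,0,1,85],[0,0,0,0,0,2,85],[0,0,0,0,0,3,85],[0,0,0,0,0,3.25,85],[0,0,0,0,0,3.25,85],[0,0,0,0,0,3.25,85]]]'
python3 - <<'E'
from h import *
s=shot("wrist");P=cloud(s[1],*s[2:]);save("w4.png",s[0]);im,d=s[:2]
hsv=cv2.cvtColor(im,cv2.COLOR_RGB2HSV);Z=P[...,2]
m=(d>0)&(Z>101)&(Z<112)&((hsv[...,0]<10)|(hsv[...,0]>170))&(hsv[...,1]>120)
n,l,st,ce=cv2.connectedComponentsWithStats(m.astype(np.uint8))
for i in range(1,n):
    if st[i,4]>100:
        q=P[l==i];print(st[i],cv2.minEnclosingCircle(q[:,:2].astype(np.float32)),np.median(q[:,2]),ray(*ce[i],*s[2:],106))
E
```

```text
time_s: 9.95
position: [498.9, 364.0, 244.6]
eef_rot: [[-0.867, 0.499, -0.002], [0.499, 0.867, -0.0], [0.002, -0.001, -1.0]]
ft_force: [0.3, -0.7, -0.1]
opening: 0.995
grasp_force: 0.0
time_s: 10.55
position: [499.7, 361.4, 245.8]
eef_rot: [[-0.997, 0.08, -0.001], [0.08, 0.997, -0.0], [0.001, -0.0, -1.0]]
ft_force: [-0.8, 0.4, 0.9]
opening: 0.995
grasp_force: 0.0
[ 168  126   49   49 1393] ((467.93316650390625, 309.29791259765625), 22.21646499633789) 107.71492992297453 [466.29159212 309.69296084 106.        ]
[ 291  133   48   48 1580] ((483.0688171386719, 421.6602783203125), 22.0419864654541) 107.83059666300676 [483.19434254 421.59291711 106.        ]
```

View pics/w4.png

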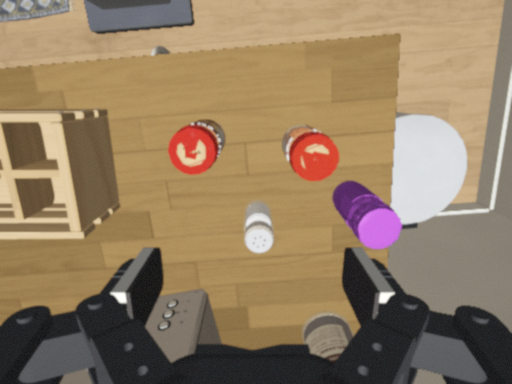

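The wrist view shows the jars at (194,149) and (314,155), the shaker at (259,235) and the purple look-alike at (372,220). I'll pick the jar nearer the crate first.

```bash
python3 -m creep '[[[-0.6,-0.9,-0.5,0,0,0,85],[-1.07,-1.75,-1.2,0,0,0,85],[-1.07,-1.75,-2.4,0,0,0,85],[-1.07,-1.75,-3.5,0,0,0,80],[-1.07,-1.75,-4.5,0,0,0,75],[-1.07,-1.75,-5.3,0,0,0,70],[-1.07,-1.75,-5.79,0,0,0,65],[-1.07,-1.75,-5.79,0,0,0,60]]]' 35
python3 -m creep '[[[0,0,0,0,0,0,52],[0,0,0,0,0,0,45],[0,0,0,0,0,0,35],[0,0,0,0,0,0,30],[0,0,0,0,0,0,30],[0,0,0,0,0,0,30]]]' 35
python3 -m creep '[[[0,0,0.3,0,0,0,30],[0,0,1,0,0,0,30],[0,0,2,0,0,0,30],[0,0,3,0,0,0,30],[0,0,4,0,0,0,30],[0,0,4.5,0,0,0,30],[0,0,4.5,0,0,0,30]]]' 35
```

```text
time_s: 11.4
position: [467.0, 308.4, 70.9]
eef_rot: [[-0.997, 0.078, -0.002], [0.078, 0.997, -0.002], [0.002, -0.002, -1.0]]
ft_force: [0.1, -0.9, 0.6]
opening: 0.702
grasp_force: 0.0
time_s: 12.0
position: [468.2, 309.0, 73.7]
eef_rot: [[-0.997, 0.077, 0.001], [0.077, 0.997, 0.001], [-0.001, 0.001, -1.0]]
ft_force: [-0.9, -2.3, 6.4]
opening: 0.506
grasp_force: 34.9
time_s: 12.7
position: [468.3, 309.3, 210.3]
eef_rot: [[-0.997, 0.077, 0.003], [0.077, 0.997, 0.002], [-0.003, 0.002, -1.0]]
ft_force: [-1.0, -0.2, -2.4]
opening: 0.507
grasp_force: 36.1
```

```bash
python3 -m creep '[[[0.2,-1.1,0,0,0,0,30],[0.4,-2.4,0,0,0,0,30],[0.6,-3.7,0,0,0,0,30],[0.8,-5,0,0,0,0,30],[1.1,-6.3,0,0,0,0,30],[1.37,-7.3,0,0,0,0,30],[1.37,-8.05,0,0,0,0,30],[1.37,-8.05,0,0,0,0,30]]]' 35
python3 -m creep '[[[0,0,0,0,0,0,30],[0,0,0,0,0,0,30]]]' 35
cat > slot.py <<'E'
from h import *
s=shot("wrist");P=cloud(s[1],*s[2:]);d,im=s[1],s[0];ob=manip.get_obs();o=ob['position']
a=np.array([.0777,.997]);b=np.array([.997,-.0777])
U=P[...,:2]@a-o[:2]@a;V=P[...,:2]@b-o[:2]@b;Z=P[...,2];ok=d>0
print("t",ob['time_s'],o,ob['ft_force'],"U,V",o[:2]@a,o[:2]@b)
hsv=cv2.cvtColor(im,cv2.COLOR_RGB2HSV)
r=ok&((hsv[...,0]<10)|(hsv[...,0]>170))&(hsv[...,1]>120)&(abs(U)<30)&(abs(V)<30)&(Z>o[2])
if r.sum()>50:
    z=np.percentile(Z[r],98);q=r&(Z>z-4);print("cap",q.sum(),z-o[2],"U",np.percentile(U[q],[1,99]),"V",np.percentile(V[q],[1,99]))
def bins(m,nm,X,Y,lo,hi):
    L=np.array([(np.percentile(Y[k],3),np.percentile(Y[k],97),k.sum()) for c in np.arange(lo,hi,6) if (k:=m&(X>c)&(X<c+6)).sum()>8])
    if len(L): print(nm,len(L),np.median(L,0))
rim=ok&(abs(Z-98.5)<4.5)
for sg in(-1,1):
  for lo,hi in((20,80),(80,130)): bins(rim&(V*sg>lo)&(V*sg<hi),"side V*%d in %d-%d"%(sg,lo,hi),U,V,-60,60)
  bins(rim&(U*sg>90)&(U*sg<140),"end U*%d"%sg,V,U,-120,120)
bins(ok&(Z>113)&(Z<122)&(abs(U)<45)&(abs(V)>12)&(abs(V)<45),"bar",U,V,-45,45)
bins(ok&(abs(Z-70.7)<3)&(abs(U)>45)&(abs(V)<70),"long",U,V,-110,110)
save("s%d.png"%round(ob['time_s']*100),im)
E
python3 slot.py; ls -t pics|head -1
```

```text
time_s: 13.5
position: [508.6, 64.1, 207.2]
eef_rot: [[-0.997, 0.081, -0.001], [0.081, 0.997, -0.002], [0.001, -0.002, -1.0]]
ft_force: [-0.2, 0.2, -1.3]
opening: 0.513
grasp_force: 36.3
time_s: 13.7
position: [508.6, 68.4, 207.4]
eef_rot: [[-0.997, 0.075, -0.0], [0.075, 0.997, 0.0], [0.0, 0.0, -1.0]]
ft_force: [0.1, 0.3, -1.7]
opening: 0.51
grasp_force: 36.3
t 13.75 [508.60956777  68.44030707 207.44815057] [ 0.23915789  0.28939271 -1.14212281] U,V 107.75394956007518 501.76592720580396
cap 5998 35.40164360188206 U [-19.4436655   21.90455275] V [-20.97723047  20.09446514]
side V*-1 in 20-80 5 [-34.02340374 -33.60141665  15.        ]
side V*-1 in 80-130 20 [-92.62678958 -85.57067613  86.        ]
end U*-1 22 [-117.95112263 -107.42102735  117.        ]
side V*1 in 20-80 10 [24.76699703 31.93002149 67.        ]
end U*1 22 [105.99345915 116.24761522 113.        ]
bar 13 [-33.88486088 -25.12016901 103.        ]
long 23 [-34.0411624  -25.63825411  68.        ]
s1375.png
```

```bash
python3 -m creep '[[[0.01,-0.06,-0.3,0,0,0,30],[0.01,-0.06,-0.9,0,0,0,30],[0.01,-0.06,-1.3,0,0,0,30],[0.01,-0.06,-1.8,0,0,0,30],[0.01,-0.06,-2.1,0,0,0,30],[0.01,-0.06,-2.5,0,0,0,30],[0.01,-0.06,-2.8,0,0,0,30],[0.01,-0.06,-2.8,0,0,0,30]]]' 35
python3 slot.py
python3 -m creep '[[[0,0,-0.3,0,0,0,30],[0,0,-0.6,0,0,0,30],[0,0,-0.9,0,0,0,30],[0,0,-1.1,0,0,0,30],[0,0,-1.25,0,0,0,30],[0,0,-1.33,0,0,0,30],[0,0,-1.33,0,0,0,30]]]' 35
python3 slot.py
```

```text
time_s: 14.55
position: [508.7, 65.7, 122.6]
eef_rot: [[-0.997, 0.076, -0.002], [0.076, 0.997, -0.0], [0.002, -0.0, -1.0]]
ft_force: [-0.0, 0.1, -0.9]
opening: 0.509
grasp_force: 36.3
t 14.6 [508.94879881  65.722484   123.27707276] [ 0.00894146 -0.46107558 -1.96032327] U,V 105.07063821516064 502.31531540436146
cap 6006 34.733128207276565 U [-19.37720543  22.0054922 ] V [-21.25853133  19.92566738]
side V*-1 in 20-80 6 [-34.55079827 -34.01417422  34.5       ]
side V*-1 in 80-130 20 [-93.45896655 -86.0567808  200.        ]
end U*-1 22 [-115.30186671 -104.5911645   264.        ]
side V*1 in 20-80 3 [ 23.9747012  30.1368713 105.       ]
end U*1 22 [108.39791578 118.7273255  252.5       ]
bar 13 [-34.43656384 -22.11281213 271.        ]
long 23 [-34.44273957 -25.4195462  134.        ]
time_s: 15.3
position: [509.1, 65.6, 83.5]
eef_rot: [[-0.997, 0.076, -0.0], [0.076, 0.997, -0.0], [0.0, -0.0, -1.0]]
ft_force: [1.1, -0.3, -2.2]
opening: 0.511
grasp_force: 36.4
t 15.35 [509.17710013  65.65740467  83.71304766] [ 0.49976134  0.39326485 -2.87925591] U,V 105.02349313821782 502.5479884914509
cap 5986 35.29157086437105 U [-19.46586067  21.98704681] V [-21.0259159   20.27641417]
side V*-1 in 20-80 8 [-34.88372087 -34.14094635  59.        ]
side V*-1 in 80-130 20 [-93.6630167 -86.182619  348.5      ]
end U*-1 19 [-111.6851391 -104.3022094  288.       ]
side V*1 in 20-80 4 [24.7889975  31.45302644 92.5       ]
end U*1 20 [108.11615739 116.04796425 305.        ]
bar 13 [-34.70255153 -12.24123402 439.        ]
long 23 [-34.74912302 -26.23788794 195.        ]
```

```bash
python3 -m creep '[[[0,0,-0.05,0,0,0,30],[0,0,-0.09,0,0,0,30],[0,0,-0.09,0,0,0,30]]]' 35
python3 -m creep '[[[0,0,-0.03,0,0,0,30],[0,0,-0.03,0,0,0,30]]]' 35
```

```text
time_s: 15.65
position: [510.0, 65.1, 82.7]
eef_rot: [[-0.997, 0.077, 0.003], [0.077, 0.997, -0.001], [-0.003, -0.0, -1.0]]
ft_force: [-4.9, -5.1, 38.6]
opening: 0.513
grasp_force: 39.6
time_s: 15.85
position: [510.3, 65.1, 82.3]
eef_rot: [[-0.997, 0.077, 0.004], [0.077, 0.997, -0.0], [-0.004, -0.0, -1.0]]
ft_force: [-4.7, -5.0, 46.6]
opening: 0.511
grasp_force: 41.0
```

```bash
python3 -m creep '[[[0,0,0.07,0,0,0,30],[0,0,0.07,0,0,0,45],[0,0,0.07,0,0,0,50],[0,0,0.07,0,0,0,56],[0,0,0.07,0,0,0,60],[0,0,0.07,0,0,0,62]]]' 35
python3 -m creep '[[[0,0,0.5,0,0,0,62],[0,0,1.5,0,0,0,62],[0,0,2.5,0,0,0,65],[0,0,4,0,0,0,85],[0,0,5.2,0,0,0,85],[0,0,5.2,0,0,0,85]]]'
python3 - <<'E'
from h import *
s=shot("wrist");P=cloud(s[1],*s[2:]);d,im=s[1],s[0];Z=P[...,2]
save("w5.png",im)
hsv=cv2.cvtColor(im,cv2.COLOR_RGB2HSV)
r=(d>0)&((hsv[...,0]<10)|(hsv[...,0]>170))&(hsv[...,1]>120)&(Z>108)&(Z<125);q=P[r]
print(r.sum(),np.median(q[:,2]),cv2.minEnclosingCircle(q[:,:2].astype(np.float32)),np.linalg.lstsq(np.c_[q[:,:2]-q[:,:2].mean(0),np.ones(len(q))],q[:,2],rcond=None)[0])
m=(d>0)&(abs(Z-70.7)<3);print(np.median(Z[m]))
E
```

```text
time_s: 16.45
position: [509.0, 65.6, 82.0]
eef_rot: [[-0.997, 0.076, -0.0], [0.076, 0.997, -0.0], [0.0, -0.0, -1.0]]
ft_force: [0.5, 0.2, 0.3]
opening: 0.725
grasp_force: 0.0
time_s: 17.05
position: [510.4, 65.9, 242.1]
eef_rot: [[-0.997, 0.077, 0.006], [0.077, 0.997, 0.001], [-0.006, 0.001, -1.0]]
ft_force: [-0.3, 0.0, -1.3]
opening: 0.996
grasp_force: 0.0
1442 117.19458378935744 ((508.3919372558594, 66.26825714111328), 22.04041862487793) [3.72994551e-02 4.25166961e-03 1.16886809e+02]
70.80972201429708
```

View pics/w5.png

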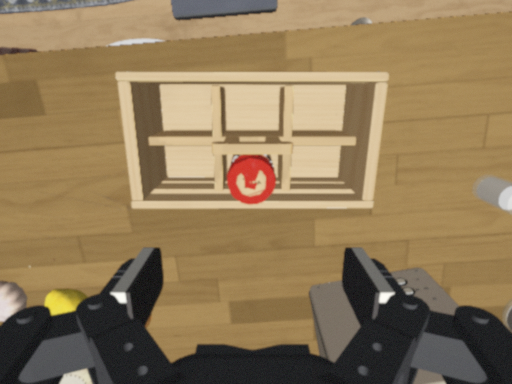

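The wrist view shows the first jar upright in the far middle compartment at (251,179), with its cap top at 117 mm. Next is the second jar.

```bash
python3 -m creep '[[[-0.1,1.4,0,0,0,0,85],[-0.2,3,0,0,0,0,85],[-0.3,4.6,0,0,0,0,85],[-0.4,6.2,0,0,0,0,85],[-0.5,7.8,0,0,0,0,85],[-0.6,9.4,0,0,0,0,85],[-0.75,10.8,0,0,0,0,85],[-0.87,11.85,0,0,0,0,85]]]'
python3 -m creep '[[[0,0,0,0,0,0,85],[0,0,0,0,0,0,85],[0,0,0,0,0,0,85]]]'
python3 - <<'E'
from h import *
s=shot("wrist");P=cloud(s[1],*s[2:]);d,im=s[1],s[0];Z=P[...,2];print(manip.get_obs()["position"])
hsv=cv2.cvtColor(im,cv2.COLOR_RGB2HSV)
r=(d>0)&((hsv[...,0]<10)|(hsv[...,0]>170))&(hsv[...,1]>120)&(Z>101)&(Z<112)&(P[...,1]>380);q=P[r]
print(r.sum(),np.median(q[:,2]),cv2.minEnclosingCircle(q[:,:2].astype(np.float32)))
E
```

```text
time_s: 17.9
position: [481.6, 423.7, 236.6]
eef_rot: [[-0.997, 0.075, -0.002], [0.075, 0.997, -0.001], [0.002, -0.001, -1.0]]
ft_force: [0.1, 0.6, 0.2]
opening: 0.997
grasp_force: 0.0
time_s: 18.2
position: [483.4, 420.1, 237.6]
eef_rot: [[-0.997, 0.077, -0.0], [0.077, 0.997, -0.001], [0.0, -0.001, -1.0]]
ft_force: [-0.2, 0.2, -1.0]
opening: 0.996
grasp_force: 0.0
[483.45099646 420.0595511  237.86247232]
1582 107.83917654293194 ((483.07275390625, 421.9086608886719), 22.145261764526367)
```

```bash
python3 -m creep '[[[0,0.04,-0.8,0,0,0,85],[0,0.04,-1.8,0,0,0,85],[0,0.04,-2.8,0,0,0,85],[0,0.04,-3.7,0,0,0,80],[0,0.04,-4.6,0,0,0,75],[0,0.04,-5.2,0,0,0,70],[0,0.04,-5.5,0,0,0,65],[0,0.04,-5.5,0,0,0,60]]]' 35
python3 -m creep '[[[0,0,0,0,0,0,52],[0,0,0,0,0,0,45],[0,0,0,0,0,0,35],[0,0,0,0,0,0,30],[0,0,0,0,0,0,30],[0,0,0,0,0,0,30]]]' 35
python3 -m creep '[[[0,0,0.3,0,0,0,30],[0,0,1,0,0,0,30],[0,0,2,0,0,0,30],[0,0,3,0,0,0,30],[0,0,4,0,0,0,30],[0,0,4.8,0,0,0,30],[0,0,4.8,0,0,0,30]]]' 35
```

```text
time_s: 19.05
position: [483.0, 421.6, 72.5]
eef_rot: [[-0.997, 0.077, -0.001], [0.077, 0.997, -0.001], [0.001, -0.001, -1.0]]
ft_force: [0.2, -0.7, 0.4]
opening: 0.702
grasp_force: 0.0
time_s: 19.65
position: [483.6, 422.3, 74.4]
eef_rot: [[-0.997, 0.077, 0.001], [0.077, 0.997, 0.001], [-0.001, 0.001, -1.0]]
ft_force: [-0.3, -3.1, 7.2]
opening: 0.504
grasp_force: 34.8
time_s: 20.35
position: [483.8, 423.1, 221.3]
eef_rot: [[-0.997, 0.076, 0.004], [0.076, 0.997, 0.004], [-0.004, 0.004, -1.0]]
ft_force: [0.1, -0.2, -2.7]
opening: 0.511
grasp_force: 36.1
```

```bash
python3 -m creep '[[[-0.1,-1.1,0,0,0,0,30],[-0.2,-2.5,0,0,0,0,30],[-0.4,-4,0,0,0,0,30],[-0.6,-5.5,0,0,0,0,30],[-0.8,-7,0,0,0,0,30],[-1,-8.5,0,0,0,0,30],[-1.12,-10,0,0,0,0,30],[-1.12,-11.1,0,0,0,0,30]]]' 35
python3 -m creep '[[[0,-0.4,0,0,0,0,30],[0,-0.6,0,0,0,0,30],[0,-0.6,0,0,0,0,30],[0,-0.6,0,0,0,0,30]]]' 35
python3 - <<'E'
import re
t=open('slot.py').read()
t=t.replace('for lo,hi in((20,80),(80,130))','for lo,hi in((20,80),(80,130))')
exec(t)
E
```

```text
time_s: 21.15
position: [448.6, 86.7, 217.5]
eef_rot: [[-0.997, 0.078, 0.0], [0.078, 0.997, -0.001], [-0.0, -0.001, -1.0]]
ft_force: [0.9, 0.6, -1.0]
opening: 0.511
grasp_force: 36.3
time_s: 21.55
position: [449.4, 72.5, 217.1]
eef_rot: [[-0.997, 0.075, 0.0], [0.075, 0.997, 0.0], [-0.0, 0.0, -1.0]]
ft_force: [-0.8, 0.5, -0.9]
opening: 0.508
grasp_force: 36.3
t 21.6 [449.40842657  72.56644541 217.1355537 ] [ 0.22124319 -0.33085792 -2.07032547] U,V 107.26778081546968 442.42178848234795
cap 6920 34.867045949468036 U [-19.80241457  21.9450476 ] V [-21.37907646  19.92202411]
side V*-1 in 20-80 20 [-33.89716651 -26.44406217  69.        ]
end U*-1 22 [-117.42948905 -106.94358428   91.        ]
end U*1 22 [106.59567488 116.66156389  84.5       ]
bar 2 [25.27483986 31.92814551 18.        ]
long 22 [25.26986196 33.29555111 54.        ]
```

```bash
python3 -m creep '[[[0,-0.04,-0.3,0,0,0,30],[0,-0.04,-0.9,0,0,0,30],[0,-0.04,-1.5,0,0,0,30],[0,-0.04,-2.1,0,0,0,30],[0,-0.04,-2.5,0,0,0,30],[0,-0.04,-2.9,0,0,0,30],[0,-0.04,-3.1,0,0,0,30],[0,-0.04,-3.1,0,0,0,30]]]' 35
python3 slot.py
python3 -m creep '[[[0,0,-0.3,0,0,0,30],[0,0,-0.6,0,0,0,30],[0,0,-0.9,0,0,0,30],[0,0,-1.1,0,0,0,30],[0,0,-1.2,0,0,0,30],[0,0,-1.26,0,0,0,30],[0,0,-1.26,0,0,0,30]]]' 35
```

```text
time_s: 22.4
position: [449.0, 70.4, 123.4]
eef_rot: [[-0.997, 0.076, -0.001], [0.076, 0.997, -0.0], [0.001, -0.0, -1.0]]
ft_force: [0.4, -0.8, -1.4]
opening: 0.508
grasp_force: 36.3
t 22.45 [449.28261929  70.38040422 123.96823784] [-0.39189197  0.42460155 -1.57783141] U,V 105.07852252755072 442.4662140254019
cap 6949 34.372041125674556 U [-19.86643242  21.98855412] V [-21.64588238  19.76784051]
side V*-1 in 20-80 20 [-33.94970484 -26.83715205 155.        ]
end U*-1 17 [-115.21922417 -104.60306865  201.        ]
side V*1 in 80-130 5 [83.44565806 84.92201861 25.        ]
end U*1 17 [108.47433399 118.67655436 198.        ]
bar 7 [-21.71155558 -17.54646263  69.        ]
long 20 [ 25.16166578  33.83743889 111.        ]
time_s: 23.15
position: [449.4, 70.1, 86.3]
eef_rot: [[-0.997, 0.076, -0.0], [0.076, 0.997, -0.0], [0.0, -0.0, -1.0]]
ft_force: [0.8, -0.5, -2.0]
opening: 0.511
grasp_force: 36.3
```

```bash
python3 -m creep '[[[0,0,-0.03,0,0,0,30],[0,0,-0.07,0,0,0,30],[0,0,-0.07,0,0,0,30]]]' 35
python3 -m creep '[[[0,0,-0.04,0,0,0,30],[0,0,-0.04,0,0,0,30]]]' 35
```

```text
time_s: 23.45
position: [449.4, 70.1, 84.3]
eef_rot: [[-0.997, 0.076, 0.0], [0.076, 0.997, -0.0], [-0.0, -0.0, -1.0]]
ft_force: [0.6, 0.4, -1.3]
opening: 0.508
grasp_force: 36.3
time_s: 23.65
position: [449.8, 70.0, 83.7]
eef_rot: [[-0.997, 0.077, 0.001], [0.077, 0.997, -0.0], [-0.001, -0.0, -1.0]]
ft_force: [-2.1, -2.0, 18.4]
opening: 0.509
grasp_force: 37.9
```

Floor contact. I'll release and retreat.

```bash
python3 -m creep '[[[0,0,0.03,0,0,0,30],[0,0,0.03,0,0,0,45],[0,0,0.03,0,0,0,50],[0,0,0.03,0,0,0,56],[0,0,0.03,0,0,0,60],[0,0,0.03,0,0,0,62]]]' 35
python3 -m creep '[[[0,0,0.5,0,0,0,62],[0,0,1.5,0,0,0,62],[0,0,2.5,0,0,0,65],[0,0,4,0,0,0,85],[1.2,0,5.2,0,0,0,85],[2,0,5.2,0,0,0,85],[2,0,5.2,0,0,0,85],[2,0,5.2,0,0,0,85]]]'
python3 - <<'E'
from h import *
s=shot("wrist");P=cloud(s[1],*s[2:]);d,im=s[1],s[0];Z=P[...,2]
save("w6.png",im)
hsv=cv2.cvtColor(im,cv2.COLOR_RGB2HSV)
r=(d>0)&((hsv[...,0]<10)|(hsv[...,0]>170))&(hsv[...,1]>120)&(Z>108)&(Z<125)
n,l,st,_=cv2.connectedComponentsWithStats(r.astype(np.uint8))
for i in range(1,n):
    if st[i,4]<100: continue
    q=P[l==i];print(np.percentile(q[:,2],[5,50,95]),cv2.minEnclosingCircle(q[:,:2].astype(np.float32)))
m=(d>0)&(abs(Z-70.7)<3);print(np.median(Z[m]))
q=P[(d>0)&(abs(Z-98.5)<5)&(abs(P[...,0]-478)<90)&(abs(P[...,1]-68)<140)];print(cv2.minAreaRect(q[:,:2].astype(np.float32)),np.median(q[:,2]))
s=shot("top");z=np.load("top0.npz")
df=cv2.absdiff(s[0],z["im"]).max(2);print([int((df[a:b,c:e]>40).sum()) for a,b,c,e in((140,180,370,420),(175,240,380,405),(180,198,135,158))])
E
```

```text
time_s: 24.25
position: [449.4, 70.1, 83.9]
eef_rot: [[-0.997, 0.076, -0.0], [0.076, 0.997, -0.0], [0.0, -0.0, -1.0]]
ft_force: [-0.5, 0.4, 0.2]
opening: 0.719
grasp_force: 0.0
time_s: 25.05
position: [509.0, 70.0, 239.6]
eef_rot: [[-0.997, 0.076, -0.001], [0.076, 0.997, -0.0], [0.001, -0.0, -1.0]]
ft_force: [0.1, -0.3, -0.0]
opening: 0.992
grasp_force: 0.0
[116.06098098 117.36612827 118.60723022] ((449.4425964355469, 70.00711822509766), 22.008251190185547)
[113.42656517 117.24309791 118.39511939] ((508.329345703125, 66.42169189453125), 22.095993041992188)
70.79291014567838
((478.93743896484375, 70.12471008300781), (237.6616973876953, 126.07135772705078), 85.68424224853516) 98.93002792135138
[0, 0, 0]
```

View pics/w6.png

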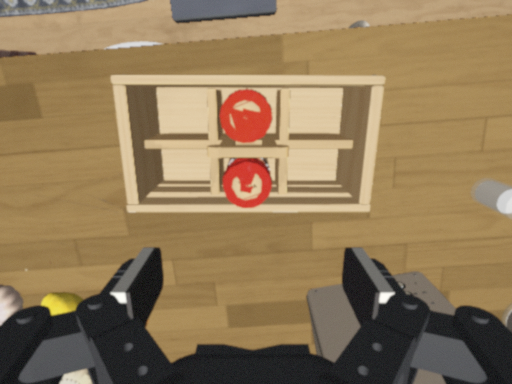

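The wrist view shows both jars upright in the two middle compartments, at (246,116) and (247,183), with both cap tops at about 117 mm. The divider is flat at 70.8 mm, the crate has not moved, and the bystanders are unchanged in the top view. I'm handing the job in.

```bash
python3 -c "
from plant import manip
print(manip.job_done())"
```

```text
the job is handed in; nothing more can be done
None
```

The job is handed in: by my last camera check the divider sits flat in the crate, both red-capped jars stand upright in separate middle compartments, and the crate, shaker, saucer and spoon have not moved; no verdict was shown.

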